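# Set the check cell in the coolant photometer

## Robot

A 6-joint arm with a two-finger parallel gripper is mounted at the origin on the work surface. World frame = base frame: x ahead of the robot, y to its left, z up, the work surface at z = 0. Lengths are in mm, angles in rad, forces in N, time in s.
With the tool pointing down it reaches from about 150 to 775 mm from the base axis. Payload 6.1 kg.
Tool frame: the origin (TCP) lies midway between the tips of the shut fingers; the grasp point (between the pads) lies 19 mm behind it; z points along the fingers, y is the line along which they close (so a half turn about z gives the same grasp; the last joint's range is limited). The gripper opens to 85 mm and grips with 20 to 120 N. Pads are 22 mm wide; open, the fingers measure 114 mm over their backs; the gripper's body (76 mm by 85 mm) begins 54 mm behind the grasp point. The pads swing forward as they close: fully open they stand 13 mm farther back than shut.
Start: joints at [1.177, 0.126, -0.04, 1.405, 0, 1.571], TCP at [201.435, 484.801, 231.295] pointing down, gripper open.
Joint ranges: [-2.72, 2.72], [-0.95, 1.95], [-1.27, 1.35], [-1.78, 2.02], [-1.46, 1.47], [-3.14, 3.14]. Speed limits (rad/s): [2.39, 2.39, 3.01, 3.14, 3.14, 3.14].

## Interface

Orientations are given as a unit quaternion [x, y, z, w].
In Python, from bench import arm gives the robot as it stands.
- The arm moves only by the shell command python3 -m jog 'ROWS'. ROWS is text: rows parted by semicolons, each of 7 numbers parted by spaces: the opening in per cent of the stroke, from 0 (shut) to 100 (fully open), then the shift along the world's x, y, z in mm, then the turn, a rotation vector about the world's x, y, z in degrees. In form: claw tx ty tz rx ry rz; .... A call has 1 to 8 rows; each row shifts and turns the commanded pose from where the row before left it; what a row does not reach is not made up. A row lasts 1/8 s, in which the tool goes at most 62.5 mm and 10.7 degrees, less where a joint would pass 70% of its speed; a pose out of reach is approached as far as the arm can. A call with a gripper value outside its range is refused whole. The fingers move at their own pace and stop on an object; the grip force is fixed at half the most. Time passes only in rows, so rows that do not move let the fingers close. It gives the time, the measured TCP pose, the force, the opening and the grip force at its end, in the units of the state.
- arm.get_state(): the state, without advancing time (a new reading comes with each control period).
- arm.capture(name): name is "side" or "top" or "wrist"; returns the picture (480x640x3 uint8, red, green, blue); there is no depth.
- arm.get_calibration(name): a dict with "fx", "fy", "cx", "cy" (pixels), "R" (3x3) and "t" (3): a world point X has camera coordinates R X + t; the wrist camera has in their place "tool_from_camera" (4x4, takes a point from camera to tool coordinates, whose origin is the TCP and whose axes are the flange's). Camera axes: x right, y down, z forward; pixel columns grow to the right and rows downward; lengths in mm; the calibration is good to about 2 mm. The wrist camera is an equidistant fisheye: a pixel r from the principal point sees the ray r / f radians off the axis. A picture is of the moment at which its call begins: read the wrist's pose just before it. get_calibration takes no time and is no camera call.
- arm.sign_off(): hands the job in; it is judged then, once.
Trained networks look in the newest picture that a camera, given by its name, has taken for a name from the list of things; names that differ only in an ending like _2 or _b are one class to them, and where a whole thing is asked for, a point or a joint stands for the part that bears it (a point fixed in the world has none). Each returns a list of dicts, best first, with "score" (0 to 1); they miss things now and then, are a little off and sometimes report something else, mostly with a low value. They report only what shows in the picture. A call takes as long as a camera call. They do not tell look-alikes from the thing itself.
- arm.find_in(camera, thing): "bbox" ([left, top, right, bottom] in pixels, round what is visible of it).
- arm.silhouettes(camera, thing): "mask" (480x640 bool, what is visible of it) and "bbox" ([left, top, right, bottom] in pixels, round what is visible of it).
The state is a dict: "time_s": time; "joint_pos": joint angles; "dq": joint speeds; "tau": joint torques, N m; "eef_pos": TCP position; "eef_rot": TCP orientation; "contact_force": force on the tool from outside, world axes, zero at the start; "ft_torque": the same for the moment, N m; "opening": opening from 0.0 (shut) to 1.0 (fully open); "finger_force": force on a finger pad.
Only numpy, scipy, OpenCV 4.12 (cv2) and the standard library are available. Lean on these libraries where they do the work, as an engineer would, in place of code of your own. Each camera call takes 0.05 s, during which the arm holds its last target. There are 200 camera calls.

## Task

Take the blue-capped check cell out of the sloped rack and set it in the coolant photometer's cell holder with its clear faces across the light path (lamp and detector looking through them), pressed fully home and standing straight, then let go. Handle it by its frosted sides, with no finger on the clear faces, and leave the other two cells in the rack and everything else on the bench where they are.

Things in the scene. Friction and masses are not known exactly. Their poses are not given: they have to be found in the camera images.
- cell_mid (a point): Check cell to set: solid square glass block 25 x 25 x 70 mm, 110 g, blue tint, blue cap over its top 10 mm (flush with the sides). Point on its axis half-way up, 35 mm from foot and top. z: along the axis to the cap. x: the way light passes; faces at +x and -x are clear (no fingers), faces at +y and -y are frosted white, where it is held. Starts in one of the rack's pockets, leaning 25 degrees.
- cell_windows: The check cell's two clear faces (19 mm wide strips, flush in the faces at its +x and -x, foot to cap); origin at the middle of the cell's foot, axes as the cell's. In the rack they look along the row of cells; the frosted sides face up and down the slope.
- amber_mid (a point): Another cell of the same make and size, orange cap, amber tint, in the same rack; the point half-way up. It stays there.
- green_mid (a point): Another cell of the same make and size, green cap, green tint, in the same rack; the point half-way up. It stays there.
- rack: Fixed sloped rack: white block on an aluminium foot, 100 x 162 mm, 65 mm high; origin at the middle of its underside. Its face (centre 55 mm up, right above the origin) and three square pockets, 26.5 mm wide, 28 mm deep, 48 mm apart along y, lean 25 degrees towards its -x: a cell comes out along its own axis, up and to -x. 42 mm of each cell stand out. Its -x side is turned away from the robot, roughly.
- photometer: Fixed photometer, 224 x 104 mm, base top 22 mm up; origin at the middle of its underside, z up, x along the light path. Black finned lamp head at -x (78 mm high), grey detector head with display at +x (70 mm high), both from 52 mm off the middle outward. Between them stands the black cell holder block, 54 x 54 mm, its sides square to x and y.
- holder_top (a point): Photometer's middle at the level of the holder's top, 60 mm above the bench; axes as the photometer's. The holder is thumbscrewed down through oversize holes, so the centre of its well lies up to 3 mm from this point in x and up to 3 mm in y, differently each time; no pose of the well itself is given.
- light_path (a point): Photometer's middle at the height of the light beam, 45 mm above the bench; axes as the photometer's. The well: square, 26.5 mm wide, 30 mm deep (floor 30 mm above the bench), open above, blind, sharp edge, no chamfer. It takes the cell any of four ways round; right are the two with the cell's x along the light path. Home, the cell's middle is 65 mm above the bench and 40 mm stand out.
- leaf (a joint): Leaf spring in the well's +y wall, hinged near the top, pressing the cell to the -y wall with 5 to 10 N; rad: -0.1 with the well empty (foot of the leaf 2.4 mm into the well), about -0.08 to -0.05 with a cell in it. It rubs with a few newtons over the last 15 mm: a cell let go part-way usually stays there and must be pushed down until it meets the floor.
- screwdriver: Bystander: orange-handled screwdriver lying on the bench.
- driver: Bystander: small green screwdriver lying on the bench.
- mouse: Bystander: black computer mouse.
- coolant: Bystander: closed white coolant bottle with a blue label, 170 mm tall, 64 mm across.
- fan: Bystander: black 120 mm case fan lying flat, 25 mm high.
There are look-alikes about, which are no part of the job. Leave any turquoise look-alike of the photometer alone.

How it is judged:
By the outcome, as a careful person would: the job done as asked, in the order asked, and still so for the second after the job is handed in, with the robot touching nothing.
It also fails if it takes over 72 s, if anything falls off the work surface, if the arm or the gripper's body presses on something with over 40 N, if the wrist force passes 120 N, or if a joint passes its speed limit or range.

## Working session

There is one attempt and no reset: what is moved stays moved. The work goes in short steps, Python scripts to look and compute and a shell command to move; the robot and the scene stay as the last step left them, time stands still between calls to the robot, and variables do not carry over. Pictures are saved under pics/ and viewed, at most 10 in all, crops included, and the job is handed in when it is done.

```bash
ls; mkdir -p pics; python3 - <<'E'
from bench import arm
import cv2, numpy as np
ims=[]
for c in ("side","top"):
    im=arm.capture(c); cv2.imwrite(f"pics/{c}0.png",im[:,:,::-1])
    k=arm.get_calibration(c); print(c,{a:np.round(np.array(b),3).tolist() for a,b in k.items()})
    for th in ("cell_mid","amber_mid","green_mid","rack","photometer","leaf"):
        print(th,[(np.round(d['bbox']).tolist(),round(d['score'],2)) for d in arm.find_in(c,th)][:4])
print(np.array(arm.get_calibration("wrist")["tool_from_camera"]).round(3).tolist(),{k:v for k,v in arm.get_calibration("wrist").items() if k!="tool_from_camera"})
print(arm.get_state())
E
```

```text
pics
side {'fx': 468.984, 'fy': 468.984, 'cx': 317.327, 'cy': 230.838, 'R': [[-0.979, -0.202, -0.008], [-0.101, 0.523, -0.847], [0.176, -0.828, -0.532]], 't': [503.292, 121.914, 1029.125]}
cell_mid [([275.0, 261.0, 299.0, 283.0], 0.82)]
amber_mid [([268.0, 276.0, 292.0, 304.0], 0.56)]
green_mid [([263.0, 295.0, 292.0, 322.0], 0.89)]
rack [([255.0, 269.0, 313.0, 350.0], 0.87)]
photometer [([288.0, 198.0, 373.0, 234.0], 0.78), ([343.0, 269.0, 463.0, 328.0], 0.7), ([402.0, 180.0, 449.0, 204.0], 0.19)]
leaf []
top {'fx': 478.098, 'fy': 478.098, 'cx': 314.303, 'cy': 250.825, 'R': [[0.02, -1.0, -0.017], [-0.999, -0.019, -0.044], [0.044, 0.018, -0.999]], 't': [3.119, 510.512, 1224.389]}
cell_mid [([248.0, 222.0, 261.0, 243.0], 0.69)]
amber_mid [([226.0, 226.0, 243.0, 240.0], 0.63)]
green_mid [([211.0, 229.0, 222.0, 246.0], 0.64)]
rack [([205.0, 220.0, 271.0, 262.0], 0.82)]
photometer [([233.0, 278.0, 294.0, 376.0], 0.97), ([364.0, 207.0, 404.0, 298.0], 0.64)]
leaf [([364.0, 205.0, 407.0, 297.0], 0.43), ([447.0, 323.0, 491.0, 371.0], 0.27)]
[[-0.001, -0.962, -0.274, 69.529], [1.0, -0.001, 0.
[... 190 characters left out ...]
oint_pos': array([ 1.17699319e+00,  1.25789445e-01, -3.95969741e-02,  1.40534698e+00,
       -1.16624916e-05,  1.57078018e+00]), 'dq': array([-1.69638457e-04, -5.30141481e-04,  4.88041905e-05, -2.27347919e-04,
       -9.32143886e-04, -8.67046348e-04]), 'tau': array([ 8.70986369e-04, -4.35550368e+01,  3.53027451e+01,  7.43429464e-04,
       -1.12469714e-07, -2.06068933e-06]), 'eef_pos': array([201.45041085, 484.82064905, 231.30145612]), 'eef_rot': array([1.95623793e-01, 9.80679015e-01, 2.97135998e-05, 1.18738555e-05]), 'contact_force': array([ 0.54494987, -0.42821077, -0.43651025]), 'ft_torque': array([-0.0074711 ,  0.00847665,  0.01586895]), 'finger_force': 0.0, 'opening': 1.000135053055494}
```

```bash
python3 - <<'E'
import cv2, numpy as np
a=cv2.imread("pics/side0.png")[170:380,240:480]; b=cv2.imread("pics/top0.png")[190:390,190:430]
cv2.imwrite("pics/c1.png",np.vstack([cv2.resize(a[:200],(720,600),interpolation=2)]))
cv2.imwrite("pics/c2.png",cv2.resize(b,(720,600),interpolation=2))
E
```

```text
(no output)
```

View pics/c1.png

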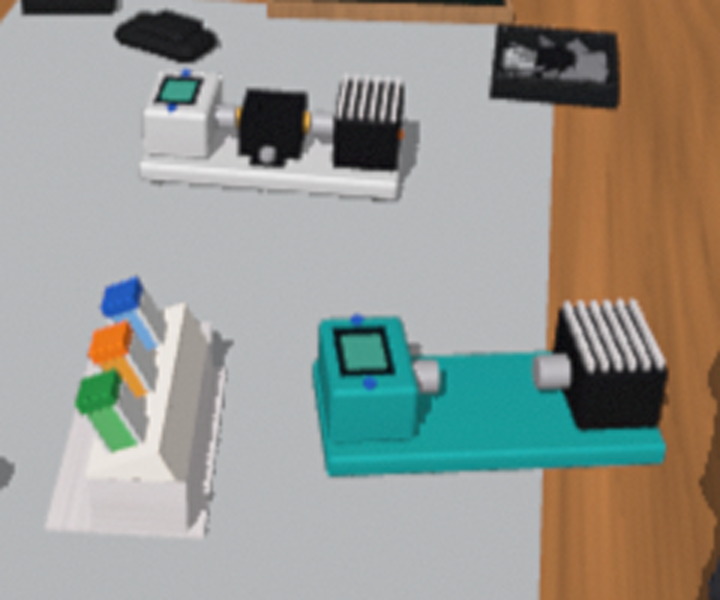

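View pics/c2.png

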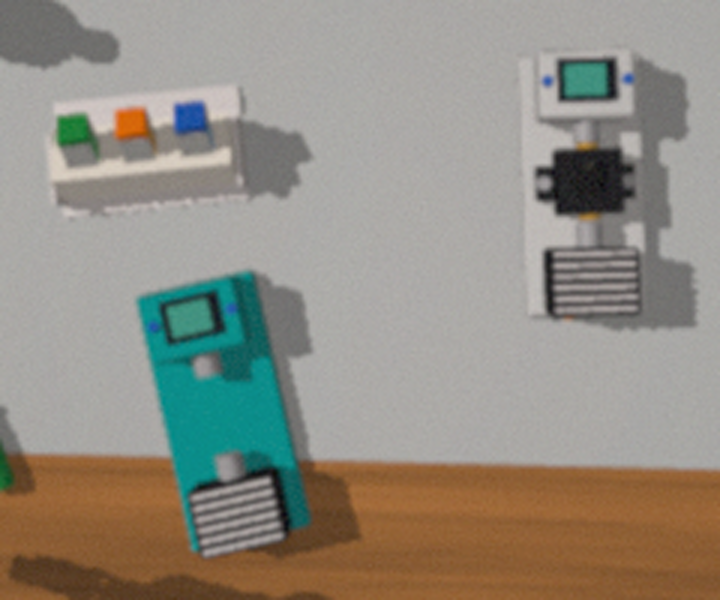

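The white instrument (side image bbox 288–373, 198–234) has the black holder block between lamp and detector, so it is the photometer. The turquoise one (343–463, 269–328) is the look-alike. The blue-capped cell is the end one in the rack, at about (287, 272) in side and (254, 229) in top.

```bash
cat > h.py <<'E'
from bench import arm
import cv2, numpy as np
from scipy.spatial.transform import Rotation as R
def plane(c,px,z):
    k=arm.get_calibration(c); Rm=np.array(k["R"]); t=np.array(k["t"])
    d=Rm.T@[(px[0]-k["cx"])/k["fx"],(px[1]-k["cy"])/k["fy"],1]; o=-Rm.T@t
    return o+d*(z-o[2])/d[2]
def wpose(s=None):
    s=s or arm.get_state(); T=np.eye(4); T[:3,:3]=R.from_quat(s["eef_rot"]).as_matrix(); T[:3,3]=s["eef_pos"]
    return T@np.array(arm.get_calibration("wrist")["tool_from_camera"])
def wproj(X,T):
    k=arm.get_calibration("wrist"); p=(np.atleast_2d(X)-T[:3,3])@T[:3,:3]
    th=np.arctan2(np.hypot(p[:,0],p[:,1]),p[:,2]); ph=np.arctan2(p[:,1],p[:,0])
    return np.c_[k["cx"]+k["fx"]*th*np.cos(ph),k["cy"]+k["fx"]*th*np.sin(ph)]
def wray(px,T):
    k=arm.get_calibration("wrist"); u=np.array([px[0]-k["cx"],px[1]-k["cy"]])/k["fx"]; th=np.hypot(*u)
    return T[:3,:3]@np.r_[u/max(th,1e-9)*np.sin(th),np.cos(th)]
def wplane(px,z,T):
    d=wray(px,T); return T[:3,3]+d*(z-T[2,3])/d[2]
E
python3 - <<'E'
from h import *
np.set_printoptions(precision=1,suppress=True)
for n,p in (("green",(76,132)),("orange",(132,125)),("blue",(192,117))):
    print(n,plane("top",np.array(p)/3+190,93))
for n,p in (("green",(97,387)),("orange",(111,338)),("blue",(125,292))):
    print(n,plane("side",np.array(p)/3+[240,170],93))
h=lambda p:np.array(p)/3+190
print("holder",plane("top",h((589,181)),60),"det",plane("top",h((586,82)),70),"lamp",plane("top",h((593,282)),78), "base corners",plane("top",h((520,57)),22),plane("top",h((528,316)),22))
print("holder side",plane("side",np.array((276,100))/3+[240,170],60))
E
```

```text
green [543.  252.6  93. ]
orange [549.5 207.3  93. ]
blue [556.9 158.9  93. ]
green [543.3 261.2  93. ]
orange [548.  213.4  93. ]
blue [552.3 164.2  93. ]
holder [ 512.9 -166.    60. ] det [ 593.7 -161.2   70. ] lamp [ 430.2 -168.    78. ] base corners [ 619.8 -110.8   22. ] [ 399. -121.   22.]
holder side [ 510.4 -175.8   60. ]
```

```bash
python3 -m jog '100 42 -36 0 0 0 3;100 42 -36 0 0 0 3;100 42 -36 0 0 0 3;100 42 -36 0 0 0 3;100 42 -36 0 0 0 3;100 42 -36 0 0 0 3;100 42 -36 0 0 0 3;100 42 -36 0 0 0 3'; python3 -m jog '100 0 0 0 0 0 0;100 0 0 0 0 0 0'; python3 - <<'E'
from h import *
T=wpose(); im=arm.capture("wrist"); cv2.imwrite("pics/w1.png",im[:,:,::-1]); np.save("T1.npy",T)
s=arm.get_state(); print(s["eef_pos"],R.from_quat(s["eef_rot"]).as_matrix().round(3),s["joint_pos"])
print([(d["bbox"],d["score"]) for d in arm.find_in("wrist","cell_mid")])
E
```

```text
time_s: 1.7
eef_pos: [538.7, 195.4, 231.5]
eef_rot: [-0.013, 1.0, 0.0, 0.0]
contact_force: [0.2, 0.1, -0.1]
opening: 1.002
finger_force: 0.0
time_s: 1.95
eef_pos: [537.3, 196.7, 231.0]
eef_rot: [-0.012, 1.0, 0.0, -0.0]
contact_force: [0.7, -0.3, -0.4]
opening: 1.004
finger_force: 0.0
[536.90498053 197.18561193 231.29477191] [[-1.    -0.025 -0.   ]
 [-0.025  1.     0.   ]
 [ 0.     0.    -1.   ]] [3.51817962e-01 2.16218399e-01 6.86407695e-02 1.42358553e+00
 2.95852307e-04 3.26504000e-01]
[([264.0, 206.3, 300.5, 263.3], 0.95), ([1.4, 93.5, 76.5, 288.4], 0.2)]
```

View pics/w1.png

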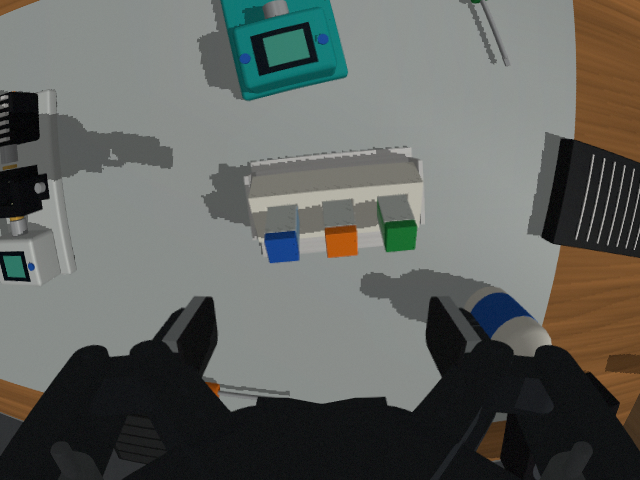

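The wrist view shows the rack with the blue cap at about (282, 247), orange at (341, 241) and green at (400, 236). The bottle is at about (505, 320) and the photometer is on the left at about (25, 190). I'll fit the rack pose to the three caps and enlarge the blue one to confirm it.

```bash
cat > rackfit.py <<'E'
from h import *
from scipy.optimize import least_squares
L=np.radians(25)
def caps(p):  # rack x,y,yaw(of rack -x, outward); returns axis & cap corners of blue, orange, green (from -y to +y world)
    o=np.array([np.cos(p[2]),np.sin(p[2]),0]); r=np.array([-o[1],o[0],0]); z=np.array([0,0,1.])
    a=np.cos(L)*z+np.sin(L)*o; u=np.cos(L)*o-np.sin(L)*z
    f=np.array([p[0],p[1],55]); out=[]
    for s in (-48,0,48):
        out.append(np.array([f+s*r+i*12.5*r+j*12.5*u+k*a for i in(-1,1) for j in(-1,1) for k in(32,42)]))
    return a,u,r,f,out
def cent(q):
    h=cv2.convexHull(q.astype(np.float32)); m=cv2.moments(h); return np.array([m["m10"],m["m01"]])/m["m00"]
def meas(im,box):
    hsv=cv2.cvtColor(im,cv2.COLOR_RGB2HSV); res=[]
    x0,y0,x1,y1=box; mk=np.zeros(im.shape[:2],bool); mk[y0:y1,x0:x1]=1
    for lo,hi in ((105,120),(5,18),(50,75)):
        m=((hsv[...,0]>=lo)&(hsv[...,0]<=hi)&(hsv[...,1]>150)&mk).astype(np.uint8)
        n,l,st,c=cv2.connectedComponentsWithStats(m); i=1+np.argmax(st[1:,4]); res.append(c[i]); print("cap",c[i].round(1),st[i])
    return np.array(res)
def fit(im,T,box):
    m=meas(im,box); g=lambda p:(np.array([cent(wproj(c,T)) for c in caps(p)[4]])-m).ravel()
    s=least_squares(g,[540,207,0.14],x_scale=[1,1,.01]); print("rack",s.x.round(3),"res px",s.fun.round(1)); return s.x
E
python3 - <<'E'
from rackfit import *
im=cv2.imread("pics/w1.png")[:,:,::-1].copy(); T=np.load("T1.npy")
p=fit(im,T,(235,170,430,275)); a,u,r,f,_=caps(p)
print("blue mid of cap top",f-48*r+42*a,"outward",np.degrees(p[2]),"a",a)
print("bottle top?",wplane((522,335),165,T),wplane((480,300),120,T))
cv2.imwrite("pics/c3.png",cv2.resize(im[180:280,230:430,::-1],(800,400),interpolation=2))
E
```

```text
cap [281.7 246.4] [265 231  34  32 908]
cap [341. 241.] [325 226  33  32 908]
cap [399.7 235.5] [384 221  32  31 867]
rack [5.35047e+02 2.10753e+02 1.18000e-01] res px [-0.3  0.   0.1 -0.   0.2  0. ]
blue mid of cap top [558.33890429 165.18408121  93.06492706] outward 6.778520825575041 a [0.41966409 0.04988236 0.90630779]
bottle top? [596.51818299 343.94198671 165.        ] [588.19057081 325.57453326 120.        ]
```

View pics/c3.png

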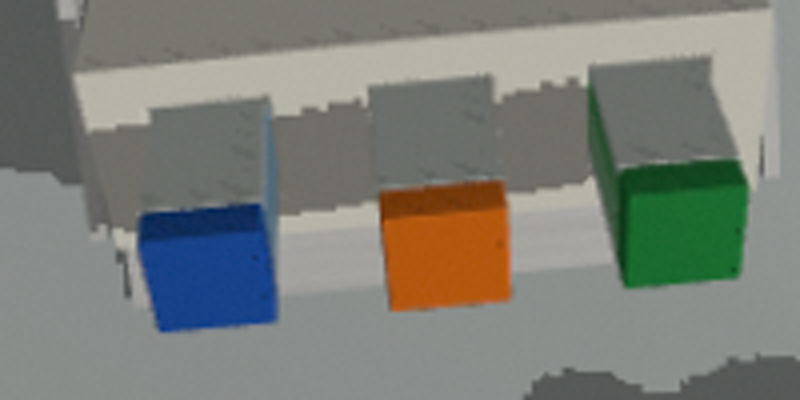

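The enlarged crop confirms the end cell is the blue-capped one. Its frosted grey side faces the robot and its clear bluish side faces along the row. Next I'll look at the holder from close by.

```bash
python3 -m jog '100 -3 -45 0 0 0 0.2;100 -3 -45 -4 0 0 0.2;100 -3 -45 -8 0 0 0.2;100 -3 -45 -8 0 0 0.2;100 -3 -46 -8 0 0 0.2;100 -3 -46 -8 0 0 0;100 -3 -46 -8 0 0 0;100 -3 -46 -8 0 0 0'; python3 -m jog '100 0 0 -8 0 0 0;100 0 0 0 0 0 0;100 0 0 0 0 0 0'; python3 - <<'E'
from h import *
T=wpose(); im=arm.capture("wrist"); cv2.imwrite("pics/w2.png",im[:,:,::-1]); np.save("T2.npy",T)
s=arm.get_state(); print(s["eef_pos"],R.from_quat(s["eef_rot"]).as_matrix().round(3),s["joint_pos"])
p=wproj([512,-169,60],T)[0]; print(p); x,y=p.astype(int)
c=im[max(y-75,0):y+75,x-100:x+100,::-1]; cv2.imwrite("pics/c4.png",cv2.resize(c,None,fx=4,fy=4,interpolation=2)); print(x-100,max(y-75,0))
E
```

```text
time_s: 3.05
eef_pos: [513.2, -167.2, 179.6]
eef_rot: [-0.022, 1.0, -0.0, 0.0]
contact_force: [1.2, 0.5, -0.0]
opening: 1.001
finger_force: 0.0
time_s: 3.42
eef_pos: [513.7, -165.7, 171.7]
eef_rot: [-0.022, 1.0, 0.0, 0.0]
contact_force: [-0.7, -0.7, 0.2]
opening: 1.003
finger_force: 0.0
[ 513.78101058 -165.84085084  171.85473031] [[-0.999 -0.045  0.001]
 [-0.045  0.999 -0.   ]
 [-0.001 -0.    -1.   ]] [-3.12315665e-01  1.59269662e-01 -1.30550085e-01  1.28026112e+00
  1.61465300e-04 -3.57055583e-01]
[317.02319956 232.36575246]
217 157
```

View pics/c4.png

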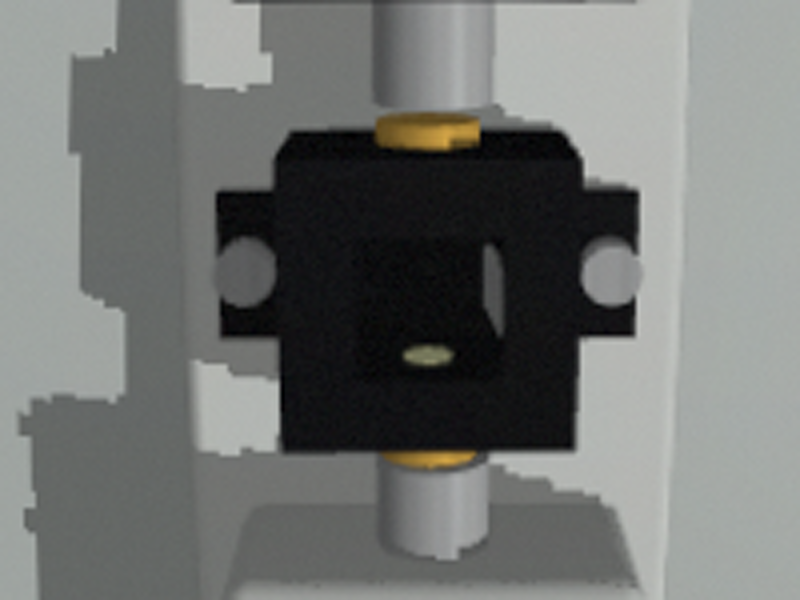

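The well shows in the crop as a slightly darker square, x 358–505 and y 237–380 (so full-frame centre about (325, 234)), with the leaf on its right (+y) wall. I'll take the opposite view to cancel camera bias.

```bash
python3 -m jog '100 0 0 0 0 0 -10.6;100 0 0 0 0 0 -10.6;100 0 0 0 0 0 -10.6;100 0 0 0 0 0 -10.6;100 0 0 0 0 0 -10.6;100 0 0 0 0 0 -10.6;100 0 0 0 0 0 -10.6;100 0 0 0 0 0 -10.6' >/dev/null;python3 -m jog '100 0 0 0 0 0 -10.6;100 0 0 0 0 0 -10.6;100 0 0 0 0 0 -10.6;100 0 0 0 0 0 -10.6;100 0 0 0 0 0 -10.6;100 0 0 0 0 0 -10.6;100 0 0 0 0 0 -10.6;100 0 0 0 0 0 -10.6' >/dev/null;python3 -m jog '100 0 0 0 0 0 -10.4;100 0 0 0 0 0 0;100 0 0 0 0 0 0;100 0 0 0 0 0 0'; python3 - <<'E'
from h import *
T=wpose(); im=arm.capture("wrist"); cv2.imwrite("pics/w3.png",im[:,:,::-1]); np.save("T3.npy",T)
s=arm.get_state(); print(s["eef_pos"],R.from_quat(s["eef_rot"]).as_matrix().round(3))
# rectify top plane z=60 in both views to world grid 0.2mm/px, 80 mm square about (513,-167)
g=np.arange(-36,36,.2); X,Y=np.meshgrid(g,g); P=np.c_[513-Y.ravel(),-167-X.ravel(),np.full(X.size,60)]
o=[]
for n in (2,3):
    I=cv2.imread(f"pics/w{n}.png"); q=wproj(P,np.load(f"T{n}.npy")).astype(np.float32).reshape(*X.shape,2)
    w=cv2.remap(I,q[...,0],q[...,1],cv2.INTER_CUBIC); cv2.imwrite(f"pics/r{n}.png",w)
    w=np.clip(255*(w/80.)**.6,0,255).astype(np.uint8); o.append(cv2.resize(w,(396,396)))
cv2.imwrite("pics/c5.png",np.hstack(o))
E
```

```text
time_s: 5.98
eef_pos: [513.5, -167.0, 171.4]
eef_rot: [1.0, 0.022, 0.0, 0.0]
contact_force: [0.1, -0.2, -0.5]
opening: 1.0
finger_force: 0.0
[ 513.46025294 -167.02694792  171.35006639] [[ 0.999  0.044  0.   ]
 [ 0.044 -0.999 -0.   ]
 [ 0.     0.    -1.   ]]
```

View pics/c5.png

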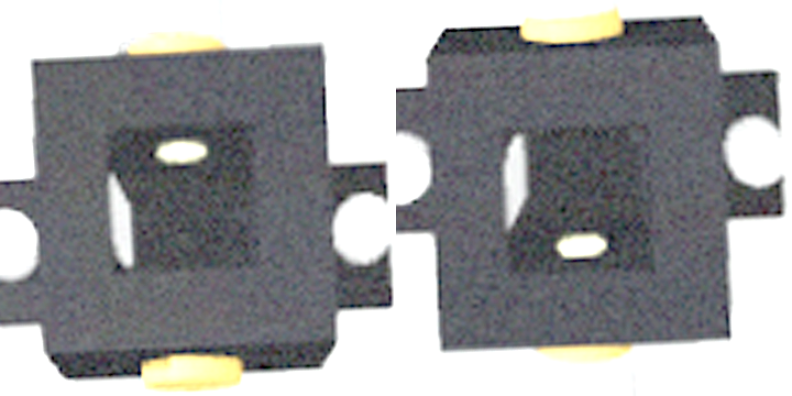

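```bash
python3 - <<'E'
from h import *
from scipy.optimize import differential_evolution as DE
g=np.arange(-36,36,.2); X,Y=np.meshgrid(g,g)
for n in (2,3):
    w=cv2.imread(f"pics/r{n}.png").astype(float).mean(2); base=np.percentile(w,20)
    well=cv2.GaussianBlur(np.clip(w,0,45),(0,0),1.5)
    def band(p,h,im,full):
        c,s=np.cos(p[2]),np.sin(p[2]); x=(X-p[0])*c+(Y-p[1])*s; y=-(X-p[0])*s+(Y-p[1])*c
        d=np.maximum(abs(x),abs(y))-h*p[3]; sgn=-1 if full else 1
        return sgn*(im[(d<0)&(d>-2)].mean()-im[(d>0)&(d<2)].mean())
    for nm,h,full in (("well",13.25,False),("block",27,True)):
        im=well if nm=="well" else np.clip(w,0,90)
        f=(lambda p:band(p,h,im,False)) if nm=="well" else (lambda p:-(-band(p,h,im,False)))
        r=DE(f,[(-7,7),(-7,7),(-.12,.12),(.95,1.04)],seed=1,maxiter=60,popsize=12)
        p=r.x; print(n,nm,"world",np.round([513-p[1],-167-p[0]],2),"yaw deg",np.degrees(-p[2]).round(2),"scale",p[3].round(3),r.fun.round(1))
E
```

```text
2 well world [ 513.41 -167.35] yaw deg 4.69 scale 0.978 -6.0
2 block world [ 512.14 -164.43] yaw deg 2.8 scale 1.009 -36.4
3 well world [ 518.87 -167.26] yaw deg -5.63 scale 0.95 -6.0
3 block world [ 513.77 -164.33] yaw deg 2.1 scale 1.014 -36.5
```

```bash
python3 - <<'E'
from h import *
# rotate frame: photometer axes at yaw 2.5 deg; sample profiles relative to (513,-164.3)
a=np.radians(2.5); ex=np.array([np.cos(a),np.sin(a)]); ey=np.array([-np.sin(a),np.cos(a)])
t=np.arange(-34,34,.1); s=np.arange(-9,9,.25)
for n in (2,3):
    I=cv2.imread(f"pics/w{n}.png").astype(np.float32).mean(2); T=np.load(f"T{n}.npy")
    for ax,(A,B) in {"x":(ex,ey),"y":(ey,ex)}.items():
        G=np.array([513,-164.3])+t[:,None,None]*A+s[None,:,None]*B
        P=np.concatenate([G,np.full(G.shape[:2]+(1,),60)],2).reshape(-1,3); q=wproj(P,T).astype(np.float32).reshape(len(t),len(s),2)
        v=np.median(cv2.remap(I,q[...,0],q[...,1],cv2.INTER_LINEAR),1); v=np.convolve(np.pad(v,5,'edge'),np.ones(11)/11,'valid')
        d=np.abs(np.gradient(np.clip(v,0,90)))
        pk=[(round(t[i],1),round(d[i],2)) for i in range(3,len(t)-3) if d[i]==d[i-3:i+4].max() and d[i]>.15]
        print(n,ax,pk, v[::40].round().astype(int).tolist())
E
```

```text
2 x [(np.float64(-33.1), np.float64(3.01)), (np.float64(-30.2), np.float64(3.06)), (np.float64(-29.2), np.float64(4.37)), (np.float64(-27.1), np.float64(0.96)), (np.float64(-13.2), np.float64(0.43)), (np.float64(4.9), np.float64(0.16)), (np.float64(7.6), np.float64(2.45)), (np.float64(9.2), np.float64(1.93)), (np.float64(13.5), np.float64(0.47)), (np.float64(26.8), np.float64(5.92))] [70, 80, 20, 20, 19, 19, 12, 12, 12, 13, 12, 18, 17, 18, 18, 25, 90]
2 y [(np.float64(-31.4), np.float64(0.33)), (np.float64(-27.9), np.float64(3.63)), (np.float64(-13.3), np.float64(0.33)), (np.float64(-11.5), np.float64(0.18)), (np.float64(10.2), np.float64(3.99)), (np.float64(13.2), np.float64(3.66)), (np.float64(27.7), np.float64(6.86))] [91, 88, 18, 18, 18, 18, 12, 12, 13, 13, 12, 36, 25, 19, 19, 21, 143]
3 x [(np.float64(-27.0), np.float64(5.64)), (np.float64(-13.5), np.float64(0.37)), (np.float64(-11.4), np.float64(0.17)), (np.float64(-9.4), np.float64(2.5)), (np.float64(-7.8), np.float64(2.27)), (np.float64(-6.3), np.float64(0.33)), (np.float64(10.4), np.float64(0.17)), (np.float64(13.1), np.float64(0.5)), (np.float64(26.9), np.float64(0.57)), (np.float64(29.0), np.float64(6.79))] [121, 95, 19, 17, 17, 16, 17, 11, 12, 12, 12, 13, 18, 19, 19, 19, 109]
3 y [(np.float64(-31.6), np.float64(0.32)), (np.float64(-28.1), np.float64(3.29)), (np.float64(-27.6), np.float64(3.29)), (np.float64(-13.1), np.float64(0.31)), (np.float64(-11.3), np.float64(0.29)), (np.float64(-3.3), np.float64(0.16)), (np.float64(10.2), np.float64(4.2)), (np.float64(13.5), np.float64(3.41)), (np.float64(27.8), np.float64(5.58))] [90, 86, 19, 18, 17, 17, 11, 11, 12, 12, 12, 36, 27, 18, 17, 19, 139]
```

The well centre comes out at about (513.0, −164.2) with yaw 2.5°. The two views agree to 0.2 mm, so the wrist calibration is good enough. Now I'll go to a stand-off over the blue cell.

```bash
python3 -m jog '60 0 36 0 0 0 10.5;60 0 36 0 0 0 10.5;60 0 36 0 0 0 10.5;60 0 36 0 0 0 10.5;60 0 36 0 0 0 10.5;60 0 36 0 0 0 10.5;60 0 36 0 0 0 10.5;60 0 36 0 0 0 10.5' |grep eef; python3 -m jog '60 6 46 0 0 0 10.3;60 19 0 -13 -0.98 8.27 0;60 19 0 -13 -0.98 8.27 0;60 19 0 -13 -0.98 8.27 0;60 0 0 0 0 0 0;60 0 0 0 0 0 0;60 0 0 0 0 0 0'; cat > err.py <<'E'
from rackfit import *
def err(p,s):  # shift/turn to reach grasp pose at s mm above face
    a,u,r,f,_=caps(p); st=arm.get_state(); Rt=np.c_[r,u,-a]
    print("shift",(f-48*r+s*a-st["eef_pos"]).round(1),"turn",(R.from_matrix(Rt)*R.from_quat(st["eef_rot"]).inv()).as_rotvec(degrees=True).round(2),"j",st["joint_pos"].round(2))
E
python3 - <<'E'
from err import *
p=[535.05,210.75,.118]; err(p,86); T=wpose(); im=arm.capture("wrist"); cv2.imwrite("pics/w4.png",im[:,:,::-1]); np.save("T4.npy",T)
q=np.array([wproj(c,T).mean(0) for c in caps(p)[4]]); print(q.round())
c=im.copy()
for k in caps(p)[4]:
    for x in wproj(k,T): cv2.circle(c,tuple(np.round(x).astype(int).tolist()),1,(255,0,255),-1)
cv2.imwrite("pics/c6.png",c[:,:,::-1])
E
```

```text
eef_pos: [513.4, 121.9, 171.4]
eef_rot: [0.726, 0.687, 0.0, 0.0]
time_s: 7.9
eef_pos: [576.1, 166.9, 136.4]
eef_rot: [0.649, 0.73, -0.159, -0.142]
contact_force: [-0.7, 0.3, 0.3]
opening: 0.599
finger_force: 0.0
shift [ 0.7  0.5 -3.5] turn [-0.1   0.39 -0.  ] j [0.25 0.66 0.43 1.77 0.06 1.69]
[[325. 262.]
 [325. 176.]
 [325.  85.]]
```

View pics/c6.png

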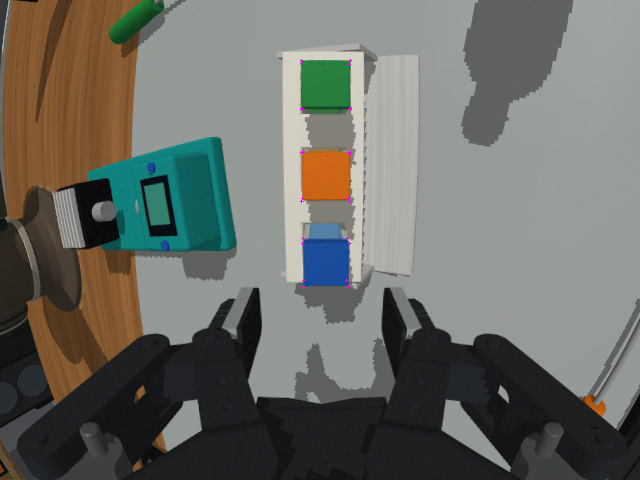

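Predicted cap corners (magenta) land within about 1 px of the blue cap at (326, 262), and the tool is aligned. I'm going down along the axis.

```bash
python3 -m jog '60 -6.6 -0.7 -15 -0.1 0.39 0;60 -6.6 -0.7 -15 0 0 0;60 -6.6 -0.7 -15 0 0 0;60 -6.6 -0.7 -15 0 0 0;60 -6.5 -0.7 -15 0 0 0;60 0 0 0 0 0 0;60 0 0 0 0 0 0'; python3 - <<'E'
from err import *
err([535.05,210.75,.118],6)
E
```

```text
time_s: 8.82
eef_pos: [543.9, 163.5, 60.1]
eef_rot: [0.648, 0.73, -0.163, -0.144]
contact_force: [0.5, 0.7, -0.5]
opening: 0.601
finger_force: 0.0
shift [-0.7 -0.1  0.4] turn [ 0.04 -0.13  0.01] j [0.26 0.62 0.2  1.58 0.06 1.7 ]
```

Close enough; I'm gripping now.

```bash
python3 -m jog '60 -0.7 0 0.3 0 0 0;20 0 0 0 0 0 0;10 0 0 0 0 0 0;10 0 0 0 0 0 0;10 0 0 0 0 0 0;10 0 0 0 0 0 0;10 0 0 0 0 0 0'
```

```text
time_s: 9.7
eef_pos: [542.9, 163.4, 58.0]
eef_rot: [0.648, 0.729, -0.164, -0.146]
contact_force: [0.1, 0.2, 4.8]
opening: 0.291
finger_force: 59.0
```

```bash
python3 -m jog '10 1.7 0.2 3.6 0 0 0;10 2.1 0.25 4.5 0 0 0;10 4.2 0.5 9 0 0 0;10 6.3 0.75 13.6 0 0 0;10 8.4 1 18.1 0 0 0;10 8.4 1 18.1 0 0 0;10 0 0 0 0 0 0;10 0 0 0 0 0 0'; python3 - <<'E'
from err import *
err([535.05,210.75,.118],80)
s=arm.get_state(); T=wpose(); im=arm.capture("wrist"); cv2.imwrite("pics/w5.png",im[:,:,::-1]); np.save("T5.npy",T)
print(s["finger_force"],s["contact_force"])
cv2.imwrite("pics/c7.png",cv2.resize(im[200:400,190:450,::-1],(780,600),interpolation=2))
E
```

```text
time_s: 10.7
eef_pos: [573.9, 167.0, 123.9]
eef_rot: [0.648, 0.729, -0.165, -0.146]
contact_force: [-0.4, 0.3, -2.6]
opening: 0.284
finger_force: 59.1
shift [0.3 0.1 3.6] turn [ 0.11 -0.38  0.02] j [0.25 0.67 0.42 1.76 0.06 1.7 ]
59.099836349487305 [-0.40961997  0.3421852  -2.55628398]
```

View pics/c7.png

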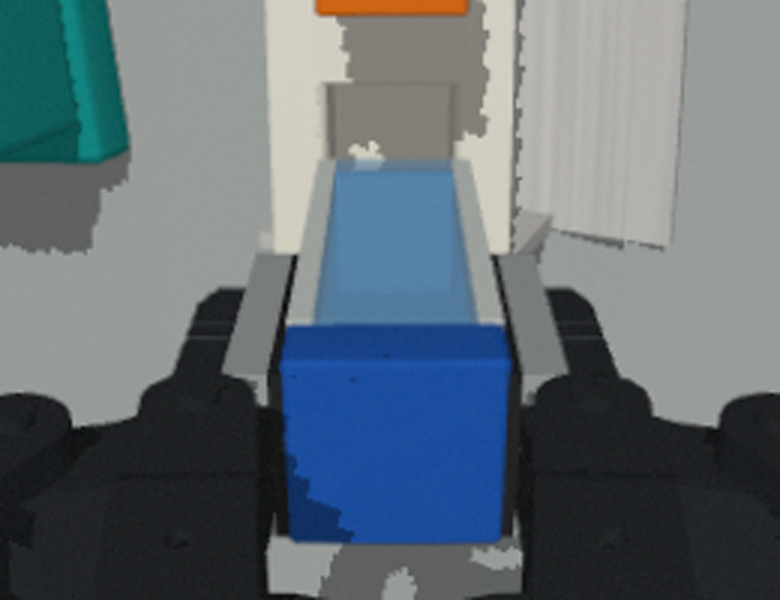

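The blue cell is held by its frosted sides and is clear of the pocket. The cap top spans crop rows 362–540, the foot is at row 160, and no finger is on the clear face. Next I'll fit its pose in the hand.

```bash
python3 - <<'E'
from h import *
from scipy.optimize import least_squares
px=np.array([(285,362),(508,362),(290,541),(501,541),(285,326),(508,326),(318,160),(470,160)])/3+[190,200]
# tool coords: model points x,y,z(from top toward foot); image left = ? test both
C=np.array(arm.get_calibration("wrist")["tool_from_camera"])
for sg in (-1,1):
    M=np.array([(12.5,sg*12.5,0),(12.5,-sg*12.5,0),(-12.5,sg*12.5,0),(-12.5,-sg*12.5,0),(12.5,sg*12.5,10),(12.5,-sg*12.5,10),(12.5,sg*12.5,70),(12.5,-sg*12.5,70)])-[0,0,35]
    f=lambda p:(wproj(R.from_rotvec(p[3:]/50).apply(M)+p[:3],C)-px).ravel()
    r=least_squares(f,[0,0,0,0,0,0.]); print(sg,r.x[:3].round(2),np.degrees(r.x[3:]/50).round(2),r.fun.round(1))
E
```

```text
-1 [-1.62 -0.14 -0.24] [0.24 0.49 0.24] [-0.9  0.5  1.   0.6  0.4  0.5 -0.3  0.5  1.6 -1.2 -1.8 -1.1  0.5 -0.
 -0.5  0.1]
1 [  0.82  -0.12 -20.82] [165.15   0.18  70.6 ] [ 10.7   1.4 -10.8   1.5   7.6  -6.5  -7.3  -6.4   9.2   6.7  -9.4   6.8
 -15.9  -1.5  15.8  -1.4]
```

```bash
python3 -m jog '10 0 0 15 0.98 -8.35 0;10 0 0 15 0.98 -8.35 0;10 0 0 15 0.98 -8.35 0;10 -7 -36 0 0 0 9.5;10 -7 -36 0 0 0 9.5;10 -7 -37 0 0 0 9.5;10 -7 -37 0 0 0 9.5;10 -7 -37 0 0 0 9.5' |grep eef; python3 -m jog '10 -7 -37 0 0 0 9.5;10 -7 -37 0 0 0 9.5;10 -7 -37 0 0 0 9.5;10 -6 -37 0 0 0 9.7;10 0 0 0 0 0 0;10 0 0 0 0 0 0'; cat > herr.py <<'E'
from h import *
def herr(tx,ty,z,yaw=2.5):
    s=arm.get_state(); c,q=np.cos(np.radians(yaw)),np.sin(np.radians(yaw))
    Rt=np.c_[[-c,-q,0],[-q,c,0],[0,0,-1]]
    print("shift",(np.array([tx,ty,z])-s["eef_pos"]).round(2),"turn",(R.from_matrix(Rt)*R.from_quat(s["eef_rot"]).inv()).as_rotvec(degrees=True).round(2),"F",s["contact_force"].round(1),"M",s["ft_torque"].round(2),"grip",s["opening"].round(3),"z",s["eef_pos"][2].round(2))
E
python3 -c "
from herr import *
herr(512.2,-164.2,106)"
```

```text
eef_pos: [537.6, -17.0, 168.7]
eef_rot: [0.305, 0.952, -0.002, -0.001]
time_s: 12.5
eef_pos: [511.3, -163.6, 168.9]
eef_rot: [-0.02, 1.0, -0.001, 0.0]
contact_force: [0.3, 1.0, -0.7]
opening: 0.283
finger_force: 59.5Traceback (most recent call last):
  File "<string>", line 3, in <module>
    herr(512.2,-164.2,106)
    ~~~~^^^^^^^^^^^^^^^^^^
  File "herr.py", line 5, in herr
    print("shift",(np.array([tx,ty,z])-s["eef_pos"]).round(2),"turn",(R.from_matrix(Rt)*R.from_quat(s["eef_rot"]).inv()).as_rotvec(degrees=True).round(2),"F",s["contact_force"].round(1),"M",s["ft_torque"].round(2),"grip",s["opening"].round(3),"z",s["eef_pos"][2].round(2))
                                                                                                                                                                                                                             ^^^^^^^^^^^^^^^^^^
AttributeError: 'float' object has no attribute 'round'
```

```bash
sed -i 's/s\["opening"\].round(3)/round(s["opening"],3)/' herr.py; python3 -m jog '10 0.9 -0.6 -16 0 0 0.2;10 0 0 -16 0 0 0;10 0 0 -16 0 0 0;10 0 0 -15 0 0 0;10 0 0 0 0 0 0;10 0 0 0 0 0 0'; python3 - <<'E'
from herr import *
herr(512.2,-164.2,106)
T=wpose(); im=arm.capture("wrist"); cv2.imwrite("pics/w6.png",im[:,:,::-1]); np.save("T6.npy",T)
v=np.clip(255*(im[190:350,240:410,::-1]/150.)**.6,0,255).astype(np.uint8)
cv2.imwrite("pics/c8.png",cv2.resize(v,None,fx=3.75,fy=3.75,interpolation=2))
E
```

```text
time_s: 13.25
eef_pos: [513.1, -164.7, 106.8]
eef_rot: [-0.023, 1.0, -0.001, 0.001]
contact_force: [0.5, 1.2, -1.5]
opening: 0.287
finger_force: 59.5
shift [-0.87  0.48 -0.79] turn [ 0.16  0.11 -0.1 ] F [ 0.5  1.2 -1.5] M [ 0.06 -0.03  0.01] grip 0.287 z 106.79
```

View pics/c8.png

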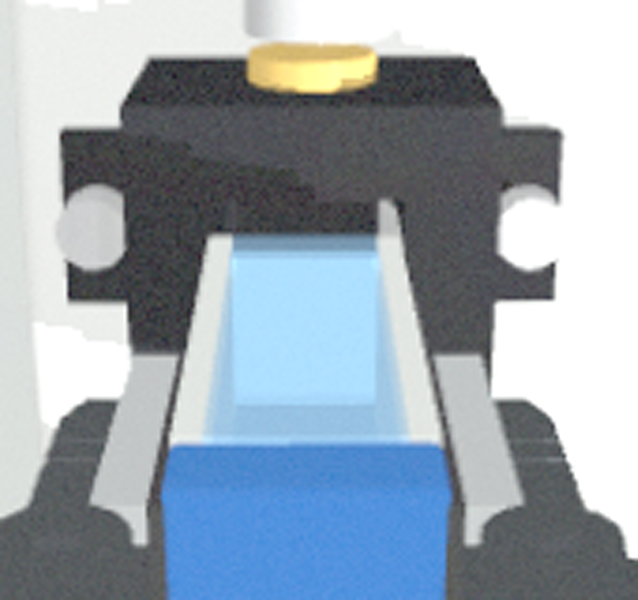

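The crop shows the foot's near edge at row 236 (columns 210–399), just above the well, whose dark near-side edge is visible behind it. I'll work out the foot's position relative to the well.

```bash
python3 - <<'E'
from herr import *
T=np.load("T6.npy"); pp=lambda x,y:np.array([240+x/3.75,190+y/3.75])
a=np.radians(2.5); E=np.array([[np.cos(a),np.sin(a)],[-np.sin(a),np.cos(a)]]); W=np.array([513,-164.2])
for z in (71,72,73):
    l,r=wplane(pp(210,236),z,T),wplane(pp(399,236),z,T)
    print(z,"w",np.linalg.norm(l-r).round(2),"foot centre rel well (ph axes)",(E@((l+r)/2)[:2]-E@W+[12.5,0]).round(2),"yaw",np.degrees(np.arctan2(-(r-l)[0],(r-l)[1])).round(2))
for n,x,y in (("bl",122,107),("br",500,107)): print(n,(E@(wplane(pp(x,y),60,T)[:2]-W)).round(2))
E
```

```text
71 w 25.53 foot centre rel well (ph axes) [ 1.3  -0.94] yaw 2.59
72 w 25.39 foot centre rel well (ph axes) [ 0.97 -0.93] yaw 2.59
73 w 25.25 foot centre rel well (ph axes) [ 0.64 -0.93] yaw 2.59
bl [-26.56 -26.58]
br [-26.63  26.47]
```

```bash
python3 -m jog '10 -0.94 0.8 -3 0.16 0.11 -0.05;10 0 0 -3 0 0 0;10 0 0 -2 0 0 0;10 0 0 0 0 0 0'; python3 -m jog '10 0 0 -2 0 0 0;10 0 0 -2 0 0 0;10 0 0 -1 0 0 0;10 0 0 -1 0 0 0;10 0 0 0 0 0 0' ; python3 -c "
from herr import *
herr(512.2,-163.9,65)"
```

```text
time_s: 13.8
eef_pos: [511.8, -163.7, 98.3]
eef_rot: [-0.022, 1.0, 0.0, -0.0]
contact_force: [0.7, -0.4, -1.3]
opening: 0.284
finger_force: 59.5
time_s: 14.42
eef_pos: [511.9, -163.8, 92.4]
eef_rot: [-0.022, 1.0, 0.0, -0.0]
contact_force: [-0.4, 0.6, -1.9]
opening: 0.287
finger_force: 59.5
shift [  0.35  -0.13 -27.4 ] turn [-0.01 -0.04 -0.06] F [-0.4  0.6 -1.9] M [ 0.05 -0.   -0.05] grip 0.287 z 92.4
```

```bash
python3 -m jog '10 0 0 -1.5 0 0 0;10 0 0 -1.5 0 0 0;10 0 0 -1.5 0 0 0;10 0 0 -1.5 0 0 0;10 0 0 0 0 0 0'; python3 -c "
from herr import *
herr(512.2,-163.9,65)"
```

```text
time_s: 15.05
eef_pos: [512.5, -163.8, 86.4]
eef_rot: [-0.022, 1.0, 0.0, 0.0]
contact_force: [4.1, -0.7, -1.8]
opening: 0.286
finger_force: 59.6
shift [ -0.26  -0.06 -21.43] turn [-0.    0.03 -0.06] F [ 4.1 -0.7 -1.8] M [-0.07 -1.05 -0.  ] grip 0.286 z 86.43
```

It has entered the well. I'll ease it +x and continue down.

```bash
python3 -m jog '10 0.5 0 -1.5 0 0 0;10 0 0 -2 0 0 0;10 0 0 -2 0 0 0;10 0 0 -2 0 0 0;10 0 0 0 0 0 0'; python3 -c "
from herr import *
herr(512.2,-163.9,65)"
```

```text
time_s: 15.68
eef_pos: [512.5, -164.0, 78.8]
eef_rot: [-0.022, 1.0, -0.0, -0.0]
contact_force: [5.0, -1.6, -1.8]
opening: 0.29
finger_force: 59.5
shift [ -0.3    0.13 -13.8 ] turn [ 0.02 -0.02 -0.05] F [ 5.  -1.6 -1.8] M [-0.34 -0.91 -0.03] grip 0.29 z 78.8
```

```bash
python3 -m jog '10 0 0 -2 0 0 0;10 0 0 -2 0 0 0;10 0 0 -2 0 0 0;10 0 0 0 0 0 0'; python3 -c "
from herr import *
herr(512.2,-163.9,65)"
```

```text
time_s: 16.18
eef_pos: [512.6, -164.4, 73.1]
eef_rot: [-0.022, 1.0, -0.001, -0.0]
contact_force: [2.9, -5.2, 1.4]
opening: 0.286
finger_force: 59.8
shift [-0.44  0.54 -8.07] turn [ 0.08  0.   -0.04] F [ 2.9 -5.2  1.4] M [-1.04 -0.78  0.04] grip 0.286 z 73.07
```

```bash
python3 -m jog '10 0.3 -0.4 -2 0 0 0;10 0 0 -2 0 0 0;10 0 0 -1.5 0 0 0;10 0 0 0 0 0 0'; python3 -c "
from herr import *
herr(512.2,-163.9,65)"
```

```text
time_s: 16.68
eef_pos: [512.7, -164.5, 67.3]
eef_rot: [-0.022, 1.0, -0.0, -0.0]
contact_force: [2.0, -5.5, 3.6]
opening: 0.286
finger_force: 60.0
shift [-0.46  0.6  -2.27] turn [ 0.03 -0.04 -0.05] F [ 2.  -5.5  3.6] M [-1.14 -0.53  0.01] grip 0.286 z 67.27
```

```bash
python3 -m jog '10 0 0 -1.2 0 0 0;10 0 0 -1 0 0 0;10 0 0 0 0 0 0'; python3 -c "
from herr import *
herr(512.2,-163.9,65)"
```

```text
time_s: 17.05
eef_pos: [512.6, -164.5, 65.0]
eef_rot: [-0.022, 1.0, -0.0, -0.0]
contact_force: [2.3, -5.4, 1.8]
opening: 0.287
finger_force: 60.0
shift [-0.43  0.58 -0.01] turn [ 0.03 -0.04 -0.05] F [ 2.3 -5.4  1.8] M [-1.17 -0.59  0.01] grip 0.287 z 65.01
```

```bash
python3 -m jog '10 0 0 -0.7 0 0 0;10 0 0 -0.5 0 0 0;10 0 0 0 0 0 0'|grep -E "pos|contact"; python3 -m jog '10 0 0 -0.7 0 0 0;10 0 0 0 0 0 0'|grep -E "pos|contact"
```

```text
eef_pos: [512.7, -164.5, 63.9]
contact_force: [2.9, -4.8, 2.9]
eef_pos: [512.7, -164.5, 63.2]
contact_force: [2.8, -5.4, 2.6]
```

```bash
python3 -m jog '10 0 0 -0.7 0 0 0;10 0 0 0 0 0 0'|grep -E "pos|contact"; python3 -m jog '10 0 0 -0.6 0 0 0;10 0 0 0 0 0 0'|grep -E "pos|contact";  python3 -m jog '10 0 0 -0.6 0 0 0;10 0 0 0 0 0 0'|grep -E "pos|contact"
```

```text
eef_pos: [512.7, -164.5, 62.5]
contact_force: [1.9, -3.8, 2.7]
eef_pos: [512.7, -164.5, 62.1]
contact_force: [2.0, -4.2, 4.8]
eef_pos: [512.7, -164.5, 62.0]
contact_force: [0.4, -5.5, 9.0]
```

Contact builds at TCP z 62.0, which matches the expected floor (61.7). I'll push a little more, let go and back off.

```bash
python3 -m jog '10 0 0 -1 0 0 0;10 0 0 -0.8 0 0 0;10 0 0 0 0 0 0'; python3 -m jog '10 0 0 1.5 0 0 0;40 0 0 1 0 0 0;50 0 0 0 0 0 0;60 0 0 0 0 0 0;60 0 0 0 0 0 0;60 0 0 5 0 0 0'; python3 -m jog '60 0 0 20 0 0 0;60 0 0 25 0 0 0;60 0 0 25 0 0 0;60 0 0 20 0 0 0;60 0 0 0 0 0 0;60 0 0 0 0 0 0'; python3 - <<'E'
from herr import *
T=wpose(); im=arm.capture("wrist"); cv2.imwrite("pics/w7.png",im[:,:,::-1]); np.save("T7.npy",T)
sd=arm.capture("side"); cv2.imwrite("pics/s7.png",sd[:,:,::-1])
# predicted cap corners at home: top z=100, 90; cell against -y wall
a=np.radians(2.5); c=np.array([513,-164.2])+(-.6)*np.array([-np.sin(a),np.cos(a)]); E=np.array([[np.cos(a),np.sin(a)],[-np.sin(a),np.cos(a)]])
P=np.array([np.r_[c+12.5*(i*E[0]+j*E[1]),z] for z in(100,90) for i in(-1,1) for j in(-1,1)])
v=im.copy()
for q in wproj(P,T): cv2.circle(v,tuple(np.round(q).astype(int).tolist()),1,(255,0,255),-1)
print(wproj(P,T).round())
A=cv2.resize(v[130:330,220:420,::-1],(500,500)); B=cv2.resize(sd[175:265,270:390,::-1],(300,225),interpolation=2)
o=np.zeros((500,800,3),np.uint8); o[:,:500]=A; o[:225,500:]=B; cv2.imwrite("pics/c9.png",o)
E
```

```text
time_s: 18.8
eef_pos: [512.8, -164.5, 62.0]
eef_rot: [-0.022, 1.0, -0.001, 0.001]
contact_force: [-4.2, -2.9, 20.7]
opening: 0.282
finger_force: 62.7
time_s: 19.55
eef_pos: [512.3, -164.0, 66.8]
eef_rot: [-0.022, 1.0, 0.0, -0.001]
contact_force: [-0.9, 0.4, 0.1]
opening: 0.598
finger_force: 0.0
time_s: 20.3
eef_pos: [512.4, -164.1, 156.5]
eef_rot: [-0.022, 1.0, 0.0, -0.001]
contact_force: [0.1, 0.4, 0.8]
opening: 0.601
finger_force: 0.0
[[298. 240.]
 [343. 240.]
 [299. 282.]
 [342. 282.]
 [299. 236.]
 [342. 236.]
 [300. 276.]
 [341. 276.]]
```

View pics/c9.png

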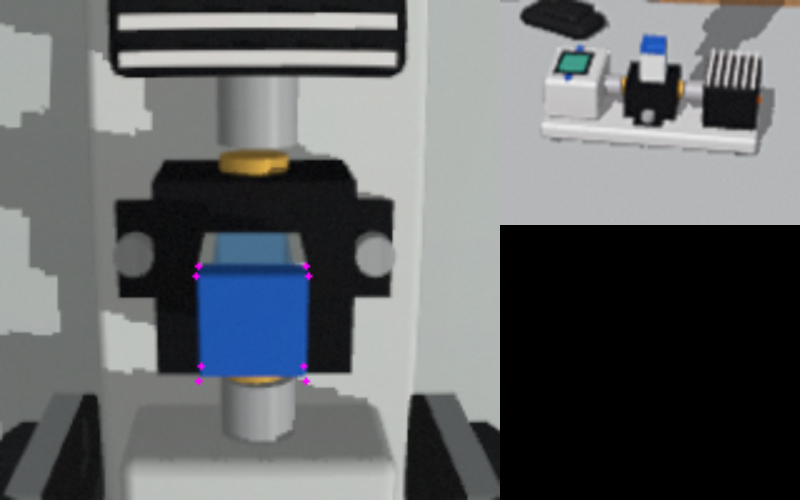

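The cell stands in the holder with its frosted sides at ±y, and the cap matches the predicted home corners to about 1–2 px. To be sure it is seated flat, I'll press the cap from above with shut fingers and read the height.

```bash
python3 -m jog '0 0.5 -0.6 0 0 0 0;0 0 0 0 0 0 0;0 0 0 0 0 0 0;0 0 0 -20 0 0 0;0 0 0 -20 0 0 0;0 0 0 -9 0 0 0;0 0 0 0 0 0 0'|grep -E "pos|contact|open"; python3 -m jog '0 0 0 -2.5 0 0 0;0 0 0 -1.5 0 0 0;0 0 0 -1 0 0 0;0 0 0 0 0 0 0'|grep -E "pos|contact"; python3 -m jog '0 0 0 -1 0 0 0;0 0 0 -0.7 0 0 0;0 0 0 0 0 0 0'|grep -E "pos|contact"
```

```text
eef_pos: [512.8, -164.7, 107.8]
contact_force: [0.1, -0.0, 0.2]
opening: 0.002
eef_pos: [513.2, -164.8, 103.3]
contact_force: [0.5, 0.3, -0.4]
eef_pos: [513.1, -164.8, 101.4]
contact_force: [0.0, 0.4, -0.1]
```

```bash
python3 -m jog '0 0 0 -0.7 0 0 0;0 0 0 0 0 0 0'|grep -E "pos|contact"; python3 -m jog '0 0 0 -0.7 0 0 0;0 0 0 0 0 0 0'|grep -E "pos|contact"; python3 -m jog '0 0 0 -1 0 0 0;0 0 0 0 0 0 0'|grep -E "pos|contact"
```

```text
eef_pos: [513.2, -164.8, 100.7]
contact_force: [0.4, -0.5, -1.3]
eef_pos: [513.3, -164.8, 100.2]
contact_force: [0.2, 0.4, 0.1]
eef_pos: [513.6, -165.1, 100.1]
contact_force: [-1.2, 0.4, 5.9]
```

It makes contact at z = 100.1, so the cell is home. One firm press, then retreat.

```bash
python3 -m jog '0 0 0 -1 0 0 0;0 0 0 -1 0 0 0;0 0 0 0 0 0 0'|grep -E "pos|contact"; python3 -m jog '0 0 0 4 0 0 0;0 0 0 20 0 0 0;0 0 0 30 0 0 0;0 0 0 0 0 0 0;0 0 0 0 0 0 0'|grep -E "pos|contact"; python3 - <<'E'
from herr import *
T=wpose(); im=arm.capture("wrist"); np.save("T8.npy",T); cv2.imwrite("pics/w8.png",im[:,:,::-1])
tp=arm.capture("top")
a=np.radians(2.5); E=np.array([[np.cos(a),np.sin(a)],[-np.sin(a),np.cos(a)]]); c=np.array([513,-164.2])-.6*E[1]
P=np.array([np.r_[c+12.5*(i*E[0]+j*E[1]),100] for i in(-1,1) for j in(-1,1)])
v=im.copy()
for q in wproj(P,T): cv2.circle(v,tuple(np.round(q).astype(int).tolist()),1,(255,0,255),-1)
o=np.zeros((400,800,3),np.uint8); o[:,:400]=cv2.resize(v[150:330,220:420,::-1],(400,360))[:400] if 0 else cv2.resize(v[150:350,220:420,::-1],(400,400)); o[:,400:]=cv2.resize(tp[190:390,190:430,::-1],(400,400)); cv2.imwrite("pics/c10.png",o)
E
```

```text
eef_pos: [514.1, -165.1, 100.0]
contact_force: [-4.2, 0.4, 17.3]
eef_pos: [512.9, -164.7, 150.3]
contact_force: [0.2, 0.4, -0.2]
```

View pics/c10.png

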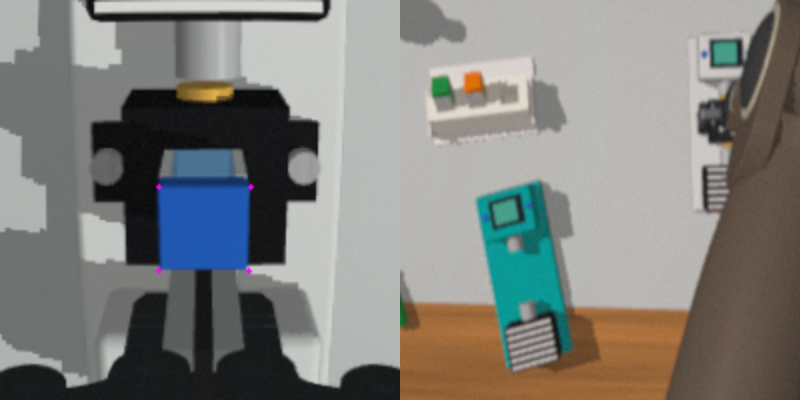

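The cap is within about 1 px of the predicted home corners on all four sides, and the amber and green cells are still in the rack. The robot is clear, so I'm handing in.

```bash
python3 -c "
from bench import arm
print(arm.sign_off())"
```

```text
the job is handed in; nothing more can be done
None
```

The blue-capped check cell is in the photometer's holder with its clear faces across the light path, pressed home (cap top read at about 100 mm, as expected) and released; the other two cells are still in the rack and the job is handed in.

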